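# Shut the tag engraver's lid and hold its dead-man pad at half travel

### The job

A dog tag is clamped in the little engraver on the mudroom counter, ready to be cut: push the engraver's hinged lid down until it snaps shut past its catch, then press the round hold-to-run pad half-way down (its black pointer in the green band) and keep it there. Never push the pad all the way to the bottom, and do not knock the other things on the counter about. Finish while still holding the pad down at half travel: do not let go of it.

Things in the scene. Friction and masses are not known exactly. Their poses are not given: they have to be found in the camera images.
- engraver: Fixed desktop tag engraver, a cream tray 240 mm deep (x) by 220 mm wide (y) by 105 mm high, with a flat clear lid in a brick-red frame. Origin at the centre of its underside, on the counter; its front (with the dark catch housing) looks to its own -x, the lid's hinge line is along its own y at its far (+x) side. It stands at a different place and yaw each time.
- lid (a joint): Angle of the engraver's lid in rad: 0 is fully shut, it grows as the front edge swings up; at the start it stands open at 0.55 to 0.95. The stiff hinge stays where it is left (1 to 4 N at the front edge moves it). At about 0.07 the tongue under the front edge meets the sprung catch; pushing on with roughly 6 to 12 N downward at the front bar snaps it past (from about 0.03 down the catch draws it in), after which it stays at 0.
- lid_press (a point): Point on the upper (outer) face of the lid's front bar, at the middle of its width: the place to push. It moves and turns with the lid. The brick-red bar is 224 mm long, 40 mm wide (20 mm in front of and 20 mm behind this point, roughly) and 12 mm thick. The point lies 227 mm from the hinge line towards the front edge and 12 mm above the hinge plane; shut, it is 118 mm above the counter.
- lid_hinge (a point): Middle of the lid's hinge line, 118 mm behind the engraver's centre (own +x) and 106 mm above the counter. Its axes are the engraver's: the hinge line is y, the lid extends to -x.
- pad_top (a point): Centre of the top face of the round brick-red hold-to-run pad, 68 mm in diameter, on a fixed cream station (120 mm square, 50 mm high, at a different place and yaw each time). Released, it is 102 mm above the counter; it goes straight down with the pad. A white post 10 mm thick stands 50 mm to the side (station's +y), as high as the released pad.
- hold_pad (a joint): Travel of the pad in m: 0 released, 0.024 at the bottom; half-way is 0.012. Sprung: about 5 N starts it moving, 8 N holds it half-way, 11 N bottoms it; let go, it springs back up. Its black pointer runs down the white post, past a green band (8 to 16 mm of travel), then a red one (too far).
- jar_mid (a point): Bystander: closed glass jar with wire clamp lid, 92 mm across, 130 mm high; point half-way up.
- brush_mid (a point): Bystander: wooden pet brush lying bristles down, about 208 mm long, 62 mm wide, 30 mm high; point near its middle, handle towards its own -x.
- spoon_rest_mid (a point): Bystander: round blue ceramic spoon rest, 110 mm across, 20 mm high; point at its centre.
- tag_mid (a point): Bystander: a second, loose round steel dog tag lying flat on the counter, 34 mm across, 4 mm thick; point at its centre.
- mug_mid (a point): Bystander: white mug, 80 mm across, 90 mm high, handle at its own +y; point on its axis half-way up.
- shampoo_mid (a point): Bystander: amber bottle, 64 mm across, 170 mm high; point on its axis half-way up.

How it is judged:
On the way, in this order (a step that is already met when the one before it is completed fails the run):
1. the lid is pushed shut past its catch (value of joint lid below 0.02 rad), for 0.3 s.
2. with the lid shut, the robot holds the pad in the green band for a second (value of joint lid below 0.02 rad and value of joint hold_pad between 0.008 and 0.016 m and contact force between any of the fingers, the arm and hold_pad above 3 N), for 1 s.
At the end, for the whole second after the job is handed in: The robot is still holding: the lid is shut (under 0.02 rad), the pad is pressed by the robot itself with more than 3 N and stands between 8 and 16 mm of its 24 mm travel, through the last second (all of step 2); the arm keeps its last pose, push and grip.
It fails at once if the pad is pushed to the bottom (past 22 mm) (value of joint hold_pad above 0.022 m).
It fails at once if the jar, brush, spoon rest, loose tag, mug or bottle is knocked about (moved over 30 mm) (distance of any of jar_mid, brush_mid, spoon_rest_mid, tag_mid, mug_mid, shampoo_mid from where it was at the start of the episode above 0.03 m).
It also fails if it takes over 48 s, if anything falls off the work surface, if the arm or the gripper's body presses on something with over 40 N, if the wrist force passes 120 N, or if a joint passes its speed limit or range.

### The arm

A 6-joint arm with a two-finger parallel gripper is mounted at the origin on the work surface. World frame = base frame: x ahead of the robot, y to its left, z up, the work surface at z = 0. Lengths are in m, angles in rad, forces in N, time in s.
With the tool pointing down it reaches from about 0.225 to 0.875 m from the base axis. Payload 3.4 kg.
Tool frame: the origin (TCP) lies at the very end of the fingers, on their centre line; the grasp point (between the pads) lies 19 mm behind it; x points along the fingers, y is the direction in which the jaws open and shut, and the axes are right-handed (so a half turn about x gives the same grasp; the last joint's range is limited). The gripper opens to 85 mm and grips with 20 to 120 N. Pads are 22 mm wide; open, the fingers measure 114 mm over their backs; the gripper's body (76 mm by 85 mm) begins 54 mm behind the grasp point. The pads swing forward as they close: fully open they stand 13 mm farther back than shut.
Start: joints at [1.113, 0.276, 1.505, -0, 1.361, -0.121], TCP at [0.19, 0.543, 0.231] pointing down, gripper open.
Joint ranges: [-2.89, 2.89], [-0.75, 2.08], [0.22, 2.7], [-1.18, 4.32], [0.11, 2.71], [-2.7, 2.7]. Speed limits (rad/s): [2.57, 2.57, 3.14, 3.14, 3.14, 3.14].

### API

Orientations are given as a unit quaternion [w, x, y, z].
In Python, from rig import manip gives the robot as it stands. The module is installed in compiled form; this text tells all that it offers.
- The arm moves only by the tool play_rows, never from a script. Its argument "plan" is a list that holds one entry, the list of rows, each a list of 5 numbers: the closure, from 0 (fully open) to 1 (shut), then the shift along the tool's x, y, z in m, then the turn about the tool's x in degrees. A call has 1 to 12 rows; each row is the pose to reach, as a shift and turn from the pose measured when the call began, along the tool's axes at that moment; what a row does not reach only later rows make up. A row lasts 1/10 s, in which the tool goes at most 50 mm and 8.59 degrees, less where a joint would pass 70% of its speed; a pose out of reach is approached as far as the arm can. A call with a gripper value outside its range is refused whole. The fingers move at their own pace and stop on an object; "grip_force" is the grip in N (left out, the last holds). Time passes only in rows, so rows that repeat a pose let the fingers close. It gives the time, the measured TCP pose, the force and the opening at its end, in the units of the state.
- manip.get_state(): the state, without advancing time (a new reading comes with each control period).
- manip.get_image(name): name is "scene" or "side" or "wrist"; returns (picture, depth): 400x640x3 uint8, red, green, blue; 400x640 float32, m along the optical axis (not along the pixel's ray), 0 where there is no reading.
- manip.camera_params(name): a dict with "intrinsics" (3x3 intrinsics, pixels), "R" (3x3) and "t" (3): a world point X has camera coordinates R X + t; the wrist camera has in their place "mount" (4x4, takes a point from camera to tool coordinates, whose origin is the TCP and whose axes are the tool frame's). Camera axes: x right, y down, z forward; pixel columns grow to the right and rows downward; lengths in m; the calibration is good to about 2 mm. A picture is of the moment at which its call begins: read the wrist's pose just before it. camera_params takes no time and is no camera call.
- manip.sign_off(): hands the job in, once; it reports no verdict.
The state is a dict: "clock": time; "qpos": joint angles; "qd": joint speeds; "effort": joint torques, N m; "position": TCP position; "ee_rot": TCP orientation; "contact_force": force on the tool from outside, world axes, zero at the start; "moment": the same for the moment, N m; "width": finger opening in m.
Only numpy, scipy, OpenCV 4.12 (cv2) and the standard library are available. Lean on these libraries where they do the work, as an engineer would, in place of code of your own. Each camera call takes 0.05 s, during which the arm holds its last target.

## Working session

There is one attempt and no reset: what is moved stays moved. The work goes in short steps, Python scripts to look and compute and a tool call to move; the robot and the scene stay as the last step left them, time stands still between calls to the robot, and variables do not carry over. Pictures are saved under pics/ and viewed, and the job is handed in when it is done.

Besides the shell and the picture viewer there is one more tool, called after "Call:" by a JSON object that holds its "api" and its "payload". play_rows: Moves the arm, as the interface text tells. Its arguments: {"type":"object","properties":{"plan":{"type":"array","items":{"type":"array","items":{"type":"array","items":{"type":"number"}}}},"grip_force":{"type":"number"}},"required":["plan"]}

```bash
mkdir -p pics; python3 - <<'E'
from rig import manip
import cv2,numpy as np
s=manip.get_state();print(s)
for n in("scene","side","wrist"):
    im,d=manip.get_image(n);cv2.imwrite(f"pics/{n}0.png",im[:,:,::-1]);np.savez(f"{n}0.npz",im=im,d=d)
    p=manip.camera_params(n);print(n,p)
E
```

```text
{'clock': 0.0, 'qpos': array([ 1.11302528e+00,  2.76635002e-01,  1.50612723e+00, -5.07819122e-06,
        1.36068066e+00, -1.20986660e-01]), 'qd': array([-0.00082638,  0.00091524, -0.00195904, -0.00279557, -0.00134899,
       -0.00059054]), 'effort': array([ 1.15324434e-03, -4.16780233e+01, -2.45801139e+01, -9.56216695e-05,
        1.11334742e-02, -6.71295979e-07]), 'position': array([0.18978115, 0.54223231, 0.23041924]), 'ee_rot': array([ 0.69691989,  0.11788145,  0.69728986, -0.11913637]), 'contact_force': array([-0.04266992, -0.40816384, -0.52732721]), 'moment': array([ 0.02727266, -0.00629295, -0.001367  ]), 'width': 0.08530525191870669}
scene {'intrinsics': array([[370.23023261,   0.        , 316.69708541],
       [  0.        , 370.23023261, 198.52254787],
       [  0.        ,   0.        ,   1.        ]]), 'R': array([[ 0.68965873,  0.72408022, -0.00886908],
       [ 0.55493236, -0.53634103, -0.63591538],
       [-0.4652106 ,  0.43364286, -0.77170782]]), 't': array([-0.3932237 , -0.20882945,  1.44407513])}
side {'intrinsics': array([[382.82034488,   0.        , 316.71776349],
       [  0.        , 382.82034488, 201.47427862],
       [  0.        ,   0.        ,   1.        ]]), 'R': array([[-0.94504281, -0.32657939,  0.01549153],
       [-0.26041617,  0.72324174, -0.63961301],
       [ 0.1976803 , -0.60849593, -0.76854096]]), 't': array([0.50343028, 0.15455892, 1.04743865])}
wrist {'intrinsics': array([[278.91108969,   0.        , 325.71003977],
       [  0.        , 278.91108969, 202.95552936],
       [  0.        ,   0.        ,   1.        ]]), 'mount': array([[-2.70509534e-04, -2.64188563e-01,  9.64471011e-01,
        -1.43436765e-01],
       [ 9.99999711e-01, -7.57018744e-04,  7.31113341e-05,
        -2.56588464e-04],
       [ 7.10807455e-04,  9.64470751e-01,  2.64188691e-01,
        -6.74919600e-02],
       [ 0.00000000e+00,  0.00000000e+00,  0.00000000e+00,
         1.00000000e+00]])}
```

View pics/scene0.png

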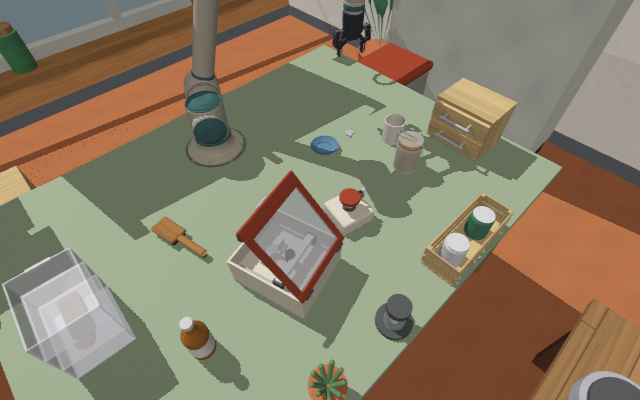

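View pics/side0.png

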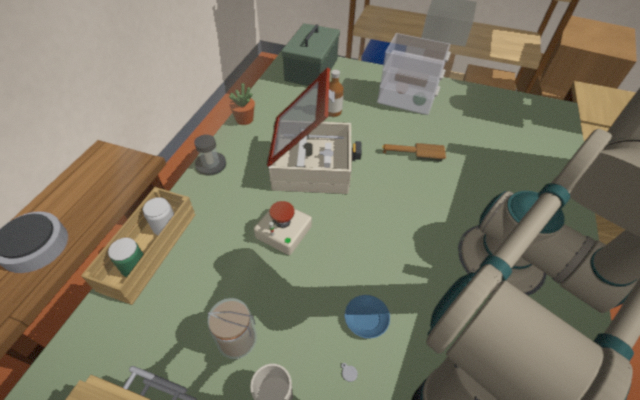

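View pics/wrist0.png

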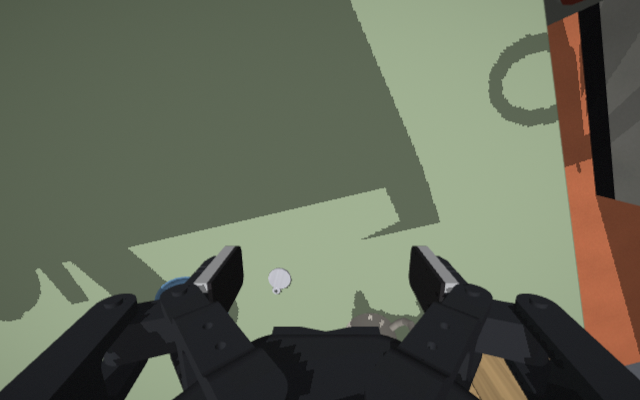

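The scene view shows the engraver at about (290,250) with its red lid open, and the pad at (350,198). The side view shows the same with the engraver at (312,150) and the pad at (282,213). Next I'll take 3D points from the red masks.

```bash
cat > h.py <<'E'
import numpy as np,cv2
from rig import manip
def load(n,k=0):
    z=np.load(f"{n}{k}.npz");return z['im'],z['d']
def world(n,d):
    p=manip.camera_params(n);K=p['intrinsics']
    v,u=np.mgrid[0:400,0:640]
    c=np.stack([(u-K[0,2])/K[0,0]*d,(v-K[1,2])/K[1,1]*d,d],-1)
    return (c-p['t'])@p['R']
def red(im):
    h=cv2.cvtColor(im,cv2.COLOR_RGB2HSV).astype(int)
    return ((h[...,0]<8)|(h[...,0]>174))&(h[...,1]>150)&(h[...,2]>60)
E
python3 - <<'E'
from h import *
for n in("scene","side"):
    im,d=load(n);W=world(n,d);m=red(im)&(d>0)&(W[...,2]>.06)&(W[...,0]>.0)&(W[...,2]<.4)
    k,l,st,c=cv2.connectedComponentsWithStats(m.astype(np.uint8))
    for i in range(1,k):
        if st[i,4]<60: continue
        P=W[l==i];print(n,st[i],c[i].round(0),P.mean(0).round(3),P.min(0).round(3),P.max(0).round(3))
        if st[i,4]<2000 :
            T=P[P[:,2]>np.percentile(P[:,2],60)];print('  top',T.mean(0),np.median(P[:,2]),(T.min(0)+T.max(0))/2,T.max(0)-T.min(0))
        if st[i,4]>600:
            cnt=cv2.findContours((l==i).astype(np.uint8),0,2)[0]
            cc=max(cnt,key=cv2.contourArea);a=cv2.approxPolyDP(cc,6,True)[:,0];
            for q in a: print('   ',q,d[q[1],q[0]],W[q[1],q[0]].round(3))
    # bystander positions on table: cream station/engraver
E
```

```text
scene [ 237  171  107  132 2661] [285. 231.] [ 0.63  -0.157  0.229] [ 0.537 -0.268  0.111] [ 0.753 -0.01   0.302]
    [290 171] 0.93889606 [ 0.537 -0.058  0.299]
    [237 234] 0.8196756 [ 0.599 -0.268  0.297]
    [303 302] 0.9113727 [ 0.753 -0.219  0.113]
    [343 237] 1.0274979 [ 0.69  -0.012  0.117]
scene [340 189  24  18 296] [350. 197.] [0.596 0.118 0.1  ] [0.562 0.086 0.069] [0.627 0.171 0.106]
  top [0.59428493 0.11666681 0.10256856] 0.10071218968383788 [0.59466444 0.11750972 0.10332503] [0.06236802 0.06217763 0.00448163]
side [305  68  25  37 268] [323.  84.] [ 0.589 -0.201  0.288] [ 0.547 -0.438  0.129] [ 0.654 -0.1    0.302]
  top [ 0.57486871 -0.18665875  0.29912632] 0.29325327366025383 [ 0.57356589 -0.18100292  0.29930746] [0.0536897  0.16281374 0.00555067]
side [268 116  32  50 189] [278. 147.] [ 0.675 -0.058  0.148] [ 0.598 -0.21   0.113] [ 0.742 -0.008  0.225]
  top [ 0.63569458 -0.02619548  0.17937587] 0.1306747811747067 [ 0.6341178  -0.02795372  0.18340671] [0.07148011 0.02571028 0.08301052]
side [272 202  21  20 278] [283. 212.] [0.584 0.125 0.102] [0.559 0.092 0.093] [0.612 0.154 0.107]
  top [0.58399543 0.12372672 0.10361631] 0.10225320651290498 [0.58526608 0.12352775 0.10502711] [0.0460361  0.05613281 0.00481544]
```

```bash
cat >> h.py <<'E'
from scipy.spatial.transform import Rotation as R_
def toolR(s): q=s['ee_rot'];return R_.from_quat([q[1],q[2],q[3],q[0]]).as_matrix()
def ray(n,uv,z):
    p=manip.camera_params(n);K=p['intrinsics']
    r=p['R'].T@np.array([(uv[0]-K[0,2])/K[0,0],(uv[1]-K[1,2])/K[1,1],1]);c=-p['R'].T@p['t']
    return c+r*(z-c[2])/r[2]
E
python3 - <<'E'
from h import *
s=manip.get_state();print(toolR(s).round(3))
for n,box in(("scene",(330,180,380,235)),("side",(255,190,320,255))):
    im,d=load(n);W=world(n,d);x0,y0,x1,y1=box
    c=cv2.resize(im[y0:y1,x0:x1],None,fx=9,fy=9,interpolation=cv2.INTER_NEAREST);cv2.imwrite(f"pics/pad_{n}.png",c[:,:,::-1])
# lid plane: scene
im,d=load("scene");W=world("scene",d);m=red(im)&(d>0)&(W[...,2]>.1);m[:,:237]=0;m[:,343:]=0;m[:171]=0;m[303:]=0
m=cv2.erode(m.astype(np.uint8),np.ones((3,3)))>0
P=W[m];c=P.mean(0);u,sv,vt=np.linalg.svd(P-c);n=vt[2]*np.sign(vt[2][2]);r=(P-c)@n
k=abs(r)<.006;P=P[k];c=P.mean(0);n=np.linalg.svd(P-c)[2][2];n*=np.sign(n[2]);print(c,n,k.mean(),((P-c)@n).std(),'theta',np.arccos(n[2]),'yaw',np.arctan2(n[1],n[0]))
# corners on plane
p=manip.camera_params("scene");K=p['intrinsics'];C=-p['R'].T@p['t']
for uv in((290.5,171),(237,234.5),(303,302),(343,237.5)):
    rr=p['R'].T@np.array([(uv[0]-K[0,2])/K[0,0],(uv[1]-K[1,2])/K[1,1],1]);print(uv,(C+rr*((c-C)@n)/(rr@n)).round(4))
E
```

```text
[[-0.001  0.33   0.944]
 [-0.001  0.944 -0.33 ]
 [-1.    -0.001 -0.   ]]
[ 0.62156688 -0.16383411  0.24087264] [0.72670901 0.21466715 0.65254274] 1.0 0.001412037697648761 theta 0.8598610765692518 yaw 0.2872278750278932
(290.5, 171) [ 0.5379 -0.0573  0.299 ]
(237, 234.5) [ 0.6012 -0.269   0.2982]
(303, 302) [ 0.7529 -0.2192  0.1128]
(343, 237.5) [ 0.6906 -0.0123  0.1142]
```

View pics/pad_scene.png

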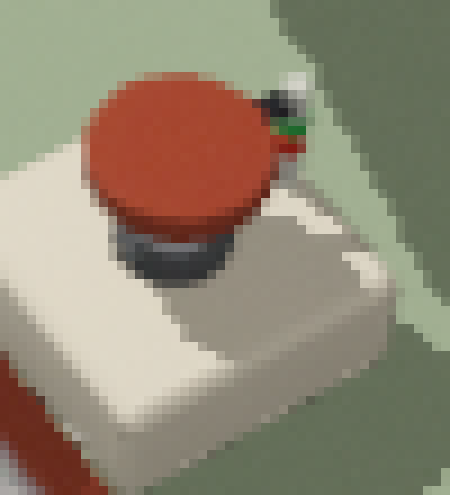

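View pics/pad_side.png

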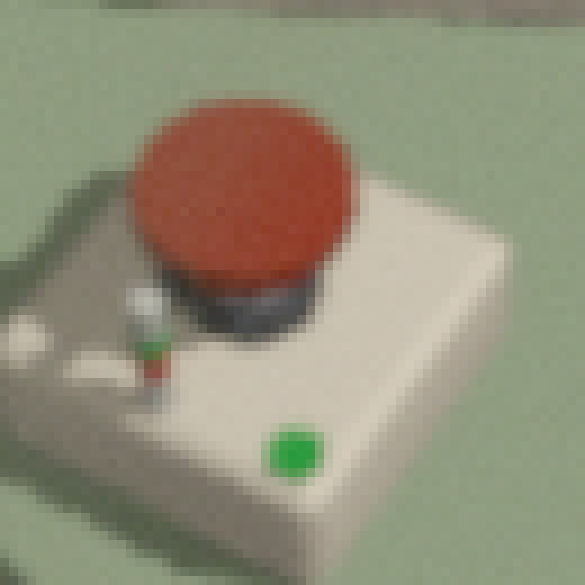

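```bash
cat >> h.py <<'E'
H=np.array([.715,-.119]);F=np.array([-.958,-.285])
def lid(t,off=0): 
    r=.227*np.cos(t)-.012*np.sin(t)-off;return np.r_[H+F*r,.106+.227*np.sin(t)+.012*np.cos(t)]
def rel(s,p): return (toolR(s).T@(np.array(p)-s['position'])).round(4)
E
python3 - <<'E'
from h import *
print(ray("scene",(350.2,196.4),.102),ray("side",(282.2,211.1),.102))
s=manip.get_state();a=s['position'];b=np.r_[lid(.86,.01)[:2],.36];print(b,rel(s,b))
E
```

```text
[0.59625875 0.11881106 0.102     ] [0.58812483 0.12338915 0.102     ]
[ 0.59140919 -0.15576762  0.36      ] [-0.1287 -0.5264  0.6097]
```

Call:
{"api": "play_rows", "payload": {"plan": [[[1, -0.04, -0.02, 0.02, 0], [1, -0.075, -0.045, 0.045, 0], [1, -0.1, -0.075, 0.075, 0], [1, -0.12, -0.105, 0.11, 0], [1, -0.13, -0.135, 0.15, 0], [1, -0.13, -0.165, 0.185, 0], [1, -0.13, -0.195, 0.225, 0], [1, -0.13, -0.225, 0.26, 0], [1, -0.13, -0.255, 0.295, 0], [1, -0.13, -0.285, 0.33, 0], [1, -0.13, -0.315, 0.365, 0], [1, -0.13, -0.345, 0.4, 0]]]}}

```text
clock: 1.35
position: [0.4538, 0.0829, 0.361]
ee_rot: [0.697, 0.118, 0.697, -0.119]
contact_force: [0.5, 0.4, 0.1]
width: 0.0001
```

Call:
{"api": "play_rows", "payload": {"plan": [[[1, 0, -0.03, 0.035, 0], [1, 0, -0.06, 0.07, 0], [1, 0, -0.09, 0.105, 0], [1, 0, -0.12, 0.14, 0], [1, 0, -0.15, 0.175, 0], [1, 0, -0.18, 0.208, 0], [1, 0, -0.18, 0.208, 0], [1, 0, -0.18, 0.208, 0]]]}}

```text
clock: 2.15
position: [0.5906, -0.1564, 0.3598]
ee_rot: [0.696, 0.119, 0.698, -0.119]
contact_force: [-0.5, 0.9, 0.2]
width: 0.0002
```

```bash
python3 - <<'E'
from h import *
s=manip.get_state();print(s['clock'],s['position'],s['contact_force'])
im,d=manip.get_image("wrist");cv2.imwrite("pics/w1.png",im[:,:,::-1]);np.savez("wrist1.npz",im=im,d=d)
im,d=manip.get_image("scene");cv2.imwrite("pics/s1.png",im[:,:,::-1])
for t in(.86,.8,.7,.6,.5,.4,.3,.2,.15,.1,.07,.04,.02,0): print(t,rel(s,lid(t,.01*min(1,t/.6))))
E
```

```text
2.15 [ 0.59057418 -0.15642686  0.35980606] [-0.54948019  0.93002631  0.22270108]
0.86 [0.0739 0.0009 0.0008]
0.8 [ 0.0826 -0.0052 -0.0077]
0.7 [ 0.0985 -0.0148 -0.0209]
0.6 [ 0.1158 -0.0235 -0.0327]
0.5 [ 0.1346 -0.032  -0.0444]
0.4 [ 0.1545 -0.0394 -0.0546]
0.3 [ 0.1755 -0.0456 -0.063 ]
0.2 [ 0.1972 -0.0505 -0.0698]
0.15 [ 0.2083 -0.0525 -0.0725]
0.1 [ 0.2195 -0.0542 -0.0748]
0.07 [ 0.2262 -0.055  -0.0759]
0.04 [ 0.233  -0.0557 -0.0769]
0.02 [ 0.2375 -0.0562 -0.0775]
0 [ 0.2421 -0.0565 -0.078 ]
```

View pics/w1.png

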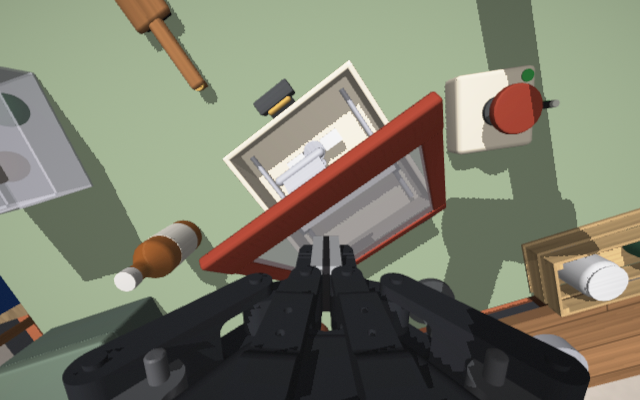

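View pics/s1.png

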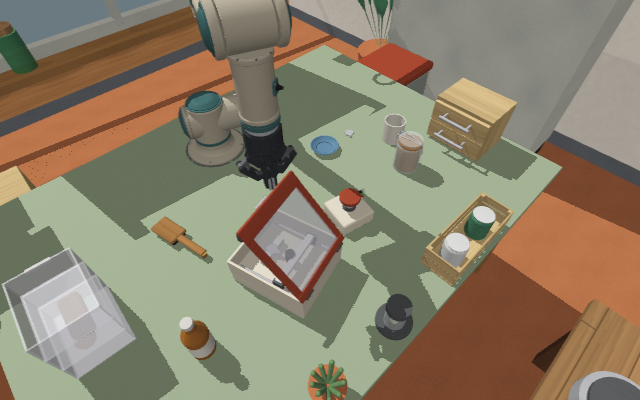

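The wrist view shows the open bar running from (205,265) to (435,100), the fingertips at (325,240) and the pad at (517,107). I'll check the press point and the pad against this view.

```bash
python3 - <<'E'
from h import *
s=manip.get_state();p=manip.camera_params("wrist");K=p['intrinsics'];M=p['mount'];T=toolR(s)
im,d=load("wrist",1);v,u=np.mgrid[0:400,0:640]
c=np.stack([(u-K[0,2])/K[0,0]*d,(v-K[1,2])/K[1,1]*d,d],-1)
W=(c@M[:3,:3].T+M[:3,3])@T.T+s['position']
m=red(im)&(d>0)
k,l,st,ce=cv2.connectedComponentsWithStats(m.astype(np.uint8))
for i in range(1,k):
    if st[i,4]<300: continue
    P=W[l==i];print(st[i],ce[i],P.mean(0),P.min(0),P.max(0))
    T_=P[P[:,2]>np.percentile(P[:,2],30)];print('   mid',(T_.min(0)+T_.max(0))/2,T_.max(0)-T_.min(0))
for q in((437,95),(203,262),(445,115),(405,150),(320,200)): print(q,W[q[1],q[0]])
C=M[:3,3]@T.T+s['position']
X=lid(.86);y=T.T@(X-s['position']);cc=M[:3,:3].T@(y-M[:3,3]);print('press px',cc[:2]/cc[2]*K[0,0]+K[:2,2])
E
```

```text
[ 490   83   53   51 2017] [515.9895885  108.15220625] [0.58914748 0.12020655 0.10349874] [0.55734073 0.08868744 0.09488448] [0.62262973 0.15605303 0.1066835 ]
   mid [0.58944183 0.1216359  0.10493929] [0.0642022  0.06534075 0.00348842]
[  199    92   247   188 11491] [339.58689409 189.02636846] [ 0.5807859  -0.13806182  0.27806948] [ 0.52880399 -0.26623598  0.11646575] [ 0.73180306 -0.00804071  0.40650717]
   mid [ 0.57136906 -0.15709205  0.34459084] [0.08513012 0.21828787 0.12383265]
(437, 95) [ 0.53180011 -0.05330736  0.2993971 ]
(203, 262) [ 0.59308056 -0.26126736  0.29954541]
(445, 115) [0.57544019 0.06657947 0.00386591]
(405, 150) [ 0.56395427 -0.07921525  0.27989156]
(320, 200) [ 0.57797708 -0.15564877  0.28948597]
press px [318.24271988 204.36295607]
```

Call:
{"api": "play_rows", "payload": {"plan": [[[1, 0.03, 0, -0.002, 0], [1, 0.055, 0, -0.003, 0], [1, 0.066, 0, -0.003, 0], [1, 0.074, 0, -0.003, 0], [1, 0.083, -0.005, -0.01, 0], [1, 0.091, -0.01, -0.017, 0], [1, 0.099, -0.015, -0.023, 0], [1, 0.107, -0.019, -0.029, 0], [1, 0.116, -0.0235, -0.035, 0], [1, 0.125, -0.028, -0.041, 0], [1, 0.135, -0.032, -0.047, 0], [1, 0.135, -0.032, -0.047, 0]]]}}

```text
clock: 3.45
position: [0.5328, -0.1696, 0.2245]
ee_rot: [0.695, 0.119, 0.699, -0.119]
contact_force: [-0.7, 0.6, -0.5]
width: -0.0001
```

```bash
python3 - <<'E'
from h import *
s=manip.get_state();print(s['clock'],s['position'],s['contact_force'])
im,d=manip.get_image("side");cv2.imwrite("pics/sd2.png",im[40:240,200:440][:,:,::-1].repeat(3,0).repeat(3,1))
for t in(.5,.45,.4,.3,.2,.15,.1,.07,.04,.02,0): print(t,rel(s,lid(t,.01*min(1,t/.6))+[-.003,0,0]))
E
```

```text
3.45 [ 0.53284926 -0.16961717  0.22450296] [-0.71893082  0.58937617 -0.45439061]
0.5 [-0.0009 -0.0014  0.0024]
0.45 [ 0.009  -0.0053 -0.0029]
0.4 [ 0.0191 -0.0088 -0.0077]
0.3 [ 0.0401 -0.015  -0.0162]
0.2 [ 0.0618 -0.0199 -0.0229]
0.15 [ 0.0729 -0.0219 -0.0256]
0.1 [ 0.0841 -0.0235 -0.0278]
0.07 [ 0.0908 -0.0244 -0.029 ]
0.04 [ 0.0976 -0.0251 -0.0299]
0.02 [ 0.1022 -0.0255 -0.0305]
0 [ 0.1067 -0.0258 -0.031 ]
```

View pics/sd2.png

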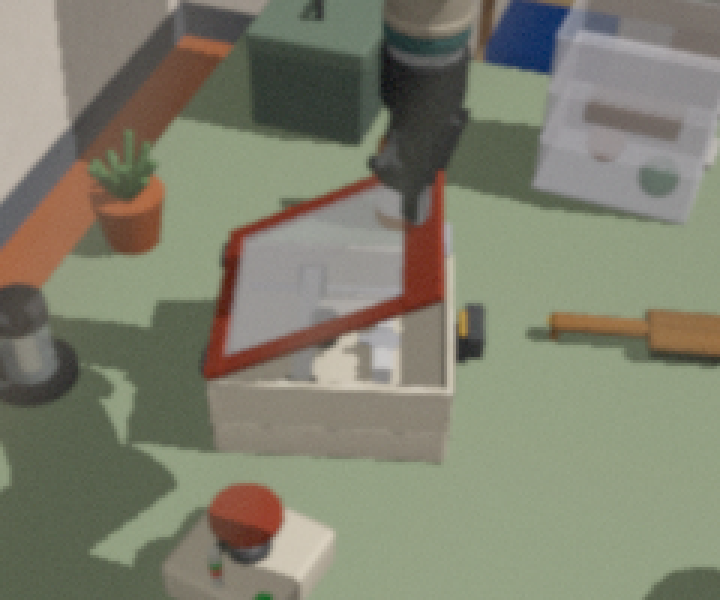

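The lid is going down well, and the fingers sit on the middle of the bar. I'll carry on to just above the catch.

Call:
{"api": "play_rows", "payload": {"plan": [[[1, 0.009, -0.005, -0.004, 0], [1, 0.019, -0.009, -0.008, 0], [1, 0.03, -0.012, -0.012, 0], [1, 0.04, -0.015, -0.016, 0], [1, 0.051, -0.018, -0.02, 0], [1, 0.062, -0.02, -0.023, 0], [1, 0.073, -0.022, -0.026, 0], [1, 0.08, -0.023, -0.027, 0], [1, 0.087, -0.024, -0.028, 0], [1, 0.087, -0.024, -0.028, 0]]]}}

```text
clock: 4.5
position: [0.4983, -0.1828, 0.1373]
ee_rot: [0.695, 0.119, 0.699, -0.119]
contact_force: [-0.0, -0.2, -0.0]
width: -0.0
```

Call:
{"api": "play_rows", "payload": {"plan": [[[1, 0.004, 0, -0.001, 0], [1, 0.007, 0, -0.001, 0], [1, 0.01, 0, -0.001, 0], [1, 0.013, 0, -0.001, 0], [1, 0.016, 0, -0.001, 0], [1, 0.018, 0, -0.001, 0], [1, 0.019, 0, -0.001, 0], [1, 0.02, 0, -0.001, 0], [1, 0.02, 0, -0.001, 0]]]}}

```text
clock: 5.4
position: [0.497, -0.1823, 0.118]
ee_rot: [0.695, 0.119, 0.699, -0.118]
contact_force: [-1.8, 1.1, 6.2]
width: -0.0004
```

Call:
{"api": "play_rows", "payload": {"plan": [[[1, 0.002, 0, 0, 0], [1, 0.004, 0, 0, 0], [1, 0.004, 0, 0, 0], [1, 0.004, 0, 0, 0]]]}}

```text
clock: 5.8
position: [0.4971, -0.1823, 0.1177]
ee_rot: [0.696, 0.118, 0.699, -0.119]
contact_force: [-5.5, 2.9, 23.5]
width: -0.0002
```

```bash
python3 - <<'E'
from h import *
s=manip.get_state();print(s['clock'],s['position'],s['contact_force'])
im,d=manip.get_image("side");cv2.imwrite("pics/sd3.png",im[60:240,200:440][:,:,::-1].repeat(3,0).repeat(3,1))
W=world("side",d);m=red(im)&(d>0);m[:195]|=False;m[195:]=0;m[:,:230]=0;m[:,380:]=0
P=W[m&(W[...,2]>.08)];c=np.median(P,0);n=np.linalg.svd(P-P.mean(0))[2][2];print(len(P),c,n,np.percentile(P[:,2],[10,50,90]))
E
```

```text
5.8 [ 0.49705428 -0.1822996   0.11767935] [-5.54258181  2.94835876 23.52202088]
843 [ 0.53871461 -0.10187468  0.11686679] [0.00451894 0.00574928 0.99997326] [0.11443776 0.11686679 0.11918591]
```

View pics/sd3.png

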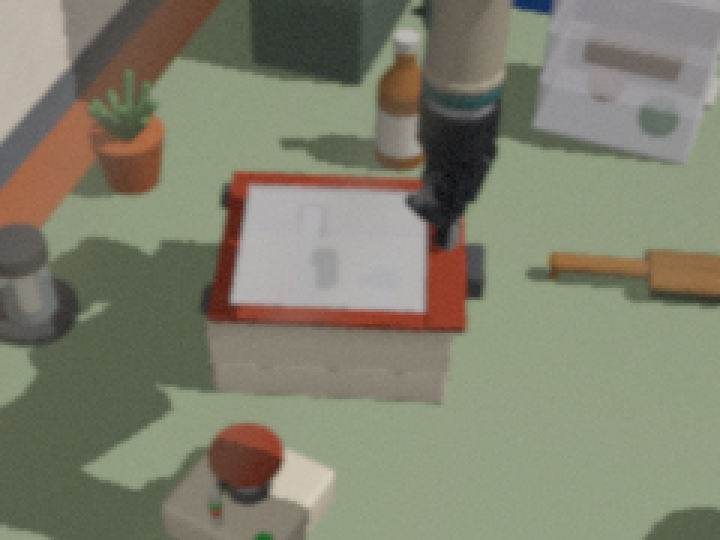

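The lid is shut: there is a hard stop at z = 0.1177 and its plane is horizontal. Next I'll lift and go over to the pad.

Call:
{"api": "play_rows", "payload": {"plan": [[[1, -0.03, 0, 0, 0], [1, -0.06, 0, 0, 0], [1, -0.06, 0.04, -0.002, 0], [1, -0.06, 0.08, -0.003, 0], [1, -0.06, 0.12, -0.005, 0], [1, -0.06, 0.16, -0.006, 0], [1, -0.06, 0.2, -0.008, 0], [1, -0.06, 0.24, -0.01, 0], [1, -0.06, 0.28, -0.011, 0], [1, -0.06, 0.317, -0.012, 0], [1, -0.06, 0.317, -0.012, 0], [1, -0.06, 0.317, -0.012, 0]]]}}

```text
clock: 7.05
position: [0.5905, 0.1214, 0.1768]
ee_rot: [0.695, 0.117, 0.699, -0.118]
contact_force: [-0.4, -0.8, 0.3]
width: -0.0002
```

```bash
python3 - <<'E'
from h import *
s=manip.get_state();print(s['clock'],s['position'],s['contact_force'],rel(s,[.590,.121,.112]))
im,d=manip.get_image("side");cv2.imwrite("pics/sd4.png",im[60:260,200:440][:,:,::-1].repeat(3,0).repeat(3,1))
W=world("side",d);m=red(im)&(d>0);m[195:]=0;m[:,:230]=0;m[:,380:]=0
P=W[m&(W[...,2]>.08)];print(np.linalg.svd(P-P.mean(0))[2][2],np.percentile(P[:,2],[10,50,90]))
E
```

```text
7.05 [0.5905184  0.12138864 0.17683402] [-0.44697325 -0.75397976  0.28873666] [ 0.0648 -0.0004 -0.    ]
[0.01327253 0.00786508 0.99988098] [0.11490415 0.11771042 0.11972922]
```

View pics/sd4.png

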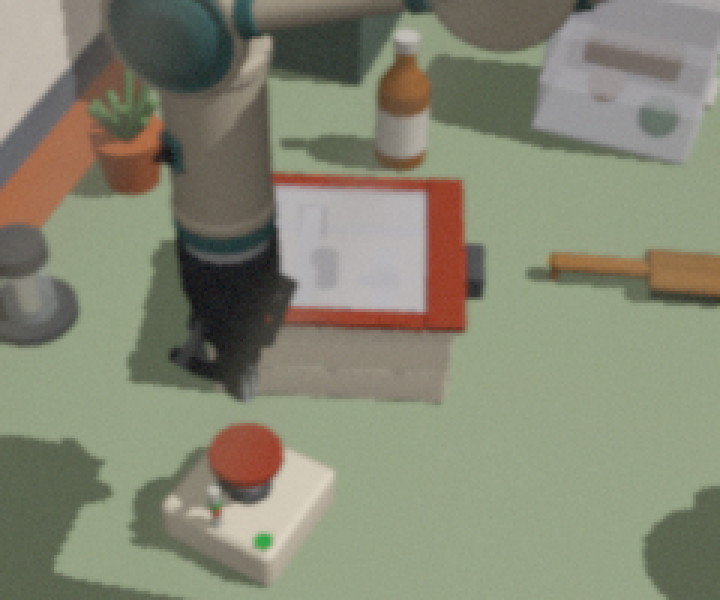

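The lid stays shut with the arm clear. I'll go down to z ≈ 0.105, just above the pad, and then press in small steps.

Call:
{"api": "play_rows", "payload": {"plan": [[[1, 0.03, 0, 0, 0], [1, 0.055, 0, 0, 0], [1, 0.065, 0, 0, 0], [1, 0.071, 0, 0, 0], [1, 0.071, 0, 0, 0]]]}}

```text
clock: 7.6
position: [0.5899, 0.1197, 0.1058]
ee_rot: [0.695, 0.118, 0.699, -0.119]
contact_force: [-0.3, -0.5, 0.4]
width: -0.0002
```

Call:
{"api": "play_rows", "payload": {"plan": [[[1, 0.003, 0, 0, 0], [1, 0.006, 0, 0, 0], [1, 0.009, 0, 0, 0], [1, 0.011, 0, 0, 0], [1, 0.013, 0, 0, 0], [1, 0.013, 0, 0, 0], [1, 0.013, 0, 0, 0]]]}}

```text
clock: 8.3
position: [0.5909, 0.1195, 0.0944]
ee_rot: [0.696, 0.118, 0.698, -0.119]
contact_force: [-0.5, -1.3, 7.4]
width: -0.0003
```

Call:
{"api": "play_rows", "payload": {"plan": [[[1, 0.003, 0, 0, 0], [1, 0.0045, 0, 0, 0], [1, 0.006, 0, 0, 0], [1, 0.006, 0, 0, 0], [1, 0.006, 0, 0, 0], [1, 0.006, 0, 0, 0]]]}}

```text
clock: 8.9
position: [0.591, 0.1194, 0.0899]
ee_rot: [0.697, 0.118, 0.698, -0.119]
contact_force: [-2.2, -1.5, 7.8]
width: 0.0002
```

```bash
python3 - <<'E'
from h import *
for n,(x0,y0,x1,y1) in(("side",(245,180,325,255)),("scene",(320,170,390,240))):
    s=manip.get_state();print(s['clock'],s['position'],s['contact_force'])
    im,d=manip.get_image(n);cv2.imwrite(f"pics/{n}5.png",cv2.resize(im[y0:y1,x0:x1],None,fx=8,fy=8,interpolation=cv2.INTER_NEAREST)[:,:,::-1])
    W=world(n,d);m=red(im)&(d>0);q=np.zeros_like(m);q[y0+5:y1-10,x0:x1]=1
    P=W[m&q&(W[...,2]>.06)];print(n,len(P),np.percentile(P[:,2],[25,50,75]))
E
```

```text
8.9 [0.59098893 0.11943325 0.08990103] [-2.23530427 -1.51635284  7.77200633]
side 186 [0.08842412 0.08985346 0.09085036]
8.95 [0.59098962 0.11946923 0.08990356] [-1.03374319 -0.75923866  7.85584734]
scene 226 [0.08708265 0.0884176  0.08979222]
```

View pics/side5.png

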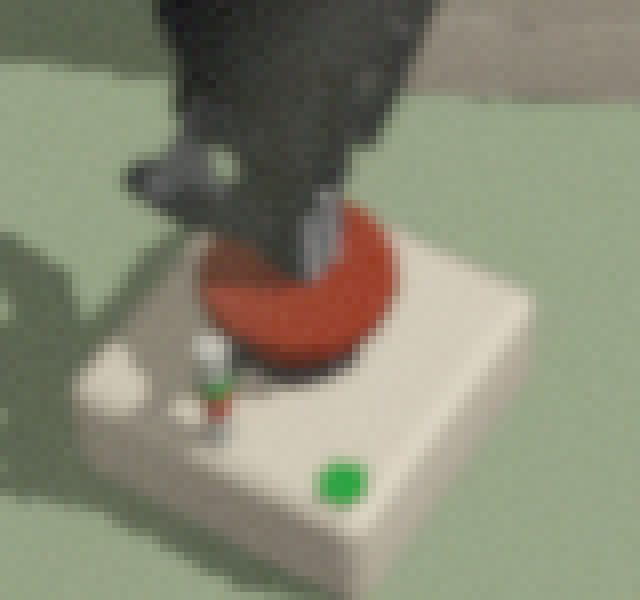

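View pics/scene5.png

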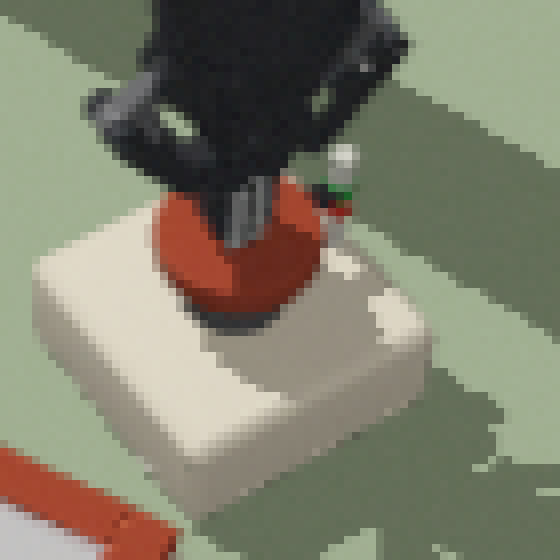

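The pointer is at the green band: in the scene crop the black pointer is at (325,195) and green at (340,190). I'll hold there, keeping the 1.5 mm push offset.

Call:
{"api": "play_rows", "payload": {"plan": [[[1, 0.0015, 0, 0, 0], [1, 0.0015, 0, 0, 0], [1, 0.0015, 0, 0, 0], [1, 0.0015, 0, 0, 0], [1, 0.0015, 0, 0, 0], [1, 0.0015, 0, 0, 0], [1, 0.0015, 0, 0, 0], [1, 0.0015, 0, 0, 0], [1, 0.0015, 0, 0, 0], [1, 0.0015, 0, 0, 0], [1, 0.0015, 0, 0, 0], [1, 0.0015, 0, 0, 0]]]}}

```text
clock: 10.2
position: [0.591, 0.1194, 0.0899]
ee_rot: [0.697, 0.118, 0.697, -0.119]
contact_force: [-2.4, -1.4, 7.6]
width: 0.0002
```

```bash
python3 - <<'E'
from h import *
s=manip.get_state();print(s['clock'],s['position'],s['contact_force'])
im,d=manip.get_image("side");W=world("side",d);m=red(im)&(d>0)&(W[...,2]>.06)
a=m.copy();a[:185]=0;a[245:]=0;a[:,:245]=0;a[:,325:]=0;print('pad z',np.median(W[a][:,2]))
b=m.copy();b[185:]=0;b[:,:230]=0;b[:,380:]=0;P=W[b];P=P[abs(P[:,2]-.118)<.03];print('lid z',np.percentile(P[:,2],[10,50,90]))
im0,_=load("side");cv2.imwrite("pics/sd6.png",im[:,:,::-1])
s=manip.get_state();print(s['clock'],s['position'],s['contact_force'])
E
```

```text
10.2 [0.59098766 0.11944584 0.08993884] [-2.38645663 -1.37717191  7.64953495]
pad z 0.08975813360360975
lid z [0.11491738 0.1176829  0.11992119]
10.25 [0.59099397 0.11945716 0.08994822] [-2.79384352 -0.21720228  7.24179416]
```

View pics/sd6.png

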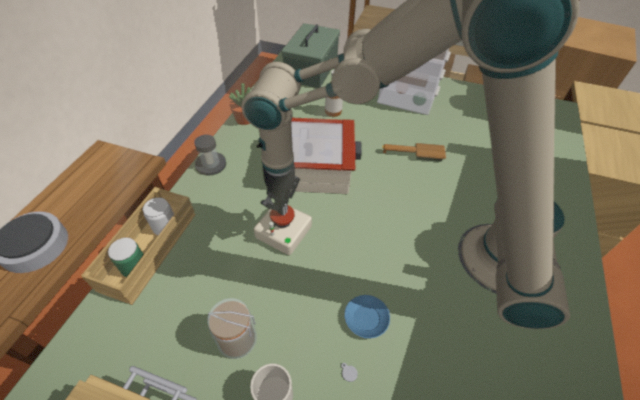

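The side view shows the lid flat and shut at (325,145) and the fingers pressing the pad at (282,215). The jar, mug, spoon rest, tag and brush sit where they started.

```bash
python3 -c "
from rig import manip
print(manip.sign_off())"
```

```text
the job is handed in; nothing more can be done
None
```

I pushed the lid shut past its catch with closed fingers, then pressed the pad to half travel. The fingers were still holding it there when I handed the job in at about 10.3 s.

- **Lid:** it met a hard stop at z = 0.1177 m, against 0.118 m expected when shut. With the arm lifted away, the lid still read as level at about 0.118 m, and it read the same at the end.
- **Pad:** the fingertips were at z = 0.0899 m and the pad's top face at 0.0898 m, about 12 mm of travel. The push was about 7.5 N. The pointer appeared in the green band in the scene view. I held it for over 1.2 s before handing in.
- **Other things on the counter:** in the last side view, the jar, mug, spoon rest, tag and brush looked unmoved. I judged this by eye and did not measure it. The arm partly hid the bottle in that view; earlier views showed it standing in place.
- **Disagreement:** the scene and side cameras put the pad centre about 9 mm apart. The wrist camera put it between the two, and I used that; it is well within the 68 mm pad.

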